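# Swing a lever blank to its stop and wedge it

### The job

In the drilling jig, push the free end of the steel lever blank so that it swings about its pivot pin until it meets the stop screw, and press it firmly home there for about a second (about 15 N; never more than 25 N on the stop, which would shift it). Then push the locking wedge by its black knob in behind the blank until it jams, so that the blank stays clamped against the stop when you let go. Leave the caliper, the tape roll and the loose sensor housing where they are.

Things in the scene. Friction and masses are not known exactly. Their poses are not given: they have to be found in the camera images.
- jig: grey base plate of the jig, fixed flat on the bench, 320 x 188 x 12 mm. Origin on the pivot pin's axis at the bench top, z up; the plate spans x -30 to 290, y -130 to 58 mm of this frame, top at z = 12 mm. A blank home against the stop lies along +x of this frame within 2.5 degrees. The 22 mm pin head (top 32.5 mm above the bench) keeps the blank from lifting off.
- blank: lever blank: loose flat steel bar 188 x 28 x 12 mm, 0.2 to 0.4 kg, its hole over the pivot pin with 0.75 mm play. Origin on the hole's axis, underside; x along the bar to the free end (tip x = 168 mm, other end -20 mm), edges at y = -14 and 14 mm, z up. Starts 0.4 to 0.75 rad clockwise (from above) of the jig's x and must swing anticlockwise: push its -y edge. Drag: 1 to 3 N.
- stop_block: aluminium block 32 x 24 x 26 mm fixed on the plate with the steel stop screw (domed nose, 11 mm thick) pointing to the jig's -y. Origin: centre of its underside, at jig x = 145, y = 43 mm. The nose meets the blank's +y edge at jig x = 145 mm, 7 mm above the plate. The nose is set anywhere from jig y = 9 to 19 mm; this is not reported: find the rigid stop by feel.
- wedge (a joint): locking wedge, a steel slide between two rails at the jig's +x end: 0 m = withdrawn, as at the start; grows to 0.064 as it is pushed along the jig's -x. Its face (rising 3.5 in 10) meets the -y corner of the blank's tip after 15 to 53 mm and jams it on the stop. The slide alone drags with 2 N and stays where left; pushed with about 10 N it is tight.
- wedge_nose (a point): front end of the wedge's tapered face; withdrawn it is at jig x = 176, y = -23 mm, clear of the swinging blank. The wedge is 24 mm wide; its rails span jig x 204 to 289, y -37 to 5 mm, tops 28 mm above the bench.
- wedge_knob (a point): centre of the wedge's upright black knob, a post 16 mm thick that spans 26.5 to 62.5 mm above the bench; this point is 44.5 mm above the bench, withdrawn at jig x = 265, y = -16 mm
- caliper: bystander: caliper lying on the bench, 72 x 210 x 12 mm; origin under its centre
- tape_roll: bystander: roll of brown tape lying flat, 106 mm across, 24 mm high; origin under its centre
- housing_1: bystander: loose grey sensor housing, 50 x 70 x 49 mm, beyond the jig to the left; origin under its centre

How it is judged:
On the way:
1. the blank is pressed home against the stop with more than 7 N for 0.4 s, before the wedge is moved in (wedge below 8 mm) (contact force between blank and stop_block above 7 N and value of joint wedge below 0.008 m), for 0.4 s.
At the end, for the whole second after the job is handed in: The wedge is pushed in (more than 12 mm) and jams the blank, which is still on its pin and at rest, against the stop with more than 1 N after the robot has let go (contact force between blank and stop_block above 1 N and value of joint wedge above 0.012 m and linear speed of blank below 0.01 m/s and horizontal distance between blank and jig below 0.005 m); the robot touches nothing.
It fails at once if the blank is forced against the stop with more than 25 N (contact force between blank and stop_block above 25 N).
It fails at once if a bystander (caliper, tape roll, loose housing) is moved by more than 30 mm (distance of any of caliper, tape_roll, housing_1 from where it was at the start of the episode above 0.03 m).
It also fails if it takes over 67 s, if anything falls off the work surface, if the arm or the gripper's body presses on something with over 40 N, if the wrist force passes 120 N, or if a joint passes its speed limit or range.

### The arm

A 7-joint arm with a two-finger parallel gripper is mounted at the origin on a cart in front of the work surface, level with it; the furniture and walls round the work are solid. World frame = base frame: x ahead of the robot, y to its left, z up, the work surface at z = 0. Lengths are in m, angles in rad, forces in N, time in s.
With the tool pointing down it reaches from about 0.35 to 0.9 m from the base axis. Payload 8.1 kg.
Tool frame: the origin (TCP) lies midway between the tips of the shut fingers; the grasp point (between the pads) lies 19 mm behind it; z points along the fingers, y is the line along which they close (so a half turn about z gives the same grasp; the last joint's range is limited). The gripper opens to 92 mm and grips with 3 to 60 N. Pads are 19 mm wide; open, the fingers measure 130 mm over their backs; the gripper's body (75 mm by 190 mm) begins 47 mm behind the grasp point.
Start: joints at [1.106, 0.434, 0.025, 1.573, -0.012, 1.134, -0.075], TCP at [0.221, -0.585, 0.227] pointing down, gripper open.
Joint ranges: [-2.62, 2.62], [-0.44, 2.09], [-1.27, 1.32], [0.08, 2.57], [-1.32, 4.46], [0.12, 2], [-2.74, 2.74]. Speed limits (rad/s): [2.22, 2.22, 3.01, 3.01, 3.14, 3.14, 3.14].

### API

Orientations are given as a rotation vector (axis times angle).
In Python, from cell import arm gives the robot as it stands.
- The arm moves only by the tool arm_command, never from a script. Its arguments are lists of equal length, an entry for each row: "dp": the shift along the tool's x, y, z in units of 25 mm (1.0 is 25 mm), a list of three; "angular": the turn, a rotation vector about the tool's x, y, z in units of 0.15 rad (1.0 is 0.15 rad), a list of three; "claw": the opening, from 0 (shut) to 1 (fully open). In form: {"dp": [[x, y, z], ...], "angular": [[rx, ry, rz], ...], "claw": [claw, ...]}. A call has 1 to 10 rows; each row shifts and turns the commanded pose from where the row before left it, along the tool's axes as they then stand; what a row does not reach is not made up. A row lasts 1/10 s, in which the tool goes at most 50 mm and 8.59 degrees, less where a joint would pass 70% of its speed; a pose out of reach is approached as far as the arm can. A call with a number of a shift or a turn outside -1 to 1 is refused whole. A call with a gripper value outside its range is refused whole. The fingers move at their own pace and stop on an object; "force" is the grip in N (left out, the last holds). Time passes only in rows, so rows that do not move let the fingers close. It gives the time, the measured TCP pose, the force, the opening and the grip force at its end, in the units of the state.
- arm.observe(): the state, without advancing time (a new reading comes with each control period).
- arm.get_image(name): name is "scene" or "top" or "wrist"; returns a dict with "frame" (400x640x3 uint8, red, green, blue), "z_map" (400x640 float32, m along the optical axis (not along the pixel's ray), 0 where there is no reading), "K" (3x3 intrinsics, pixels), "R" (3x3) and "t" (3): a world point X has camera coordinates R X + t. Camera axes: x right, y down, z forward; pixel columns grow to the right and rows downward; lengths in m; the calibration is good to about 2 mm. The wrist camera is an equidistant fisheye: a pixel r from the principal point sees the ray r / f radians off the axis. A picture is of the moment at which its call begins.
- arm.sign_off(): hands the job in; it is judged then, once.
The state is a dict: "clock": time; "joints": joint angles; "dq": joint speeds; "joint_efforts": joint torques, N m; "position": TCP position; "ee_rot": TCP orientation; "force": force on the tool from outside, world axes, zero at the start; "ft_torque": the same for the moment, N m; "width": opening from 0.0 (shut) to 1.0 (fully open); "gripper_force": force on a finger pad.
Only numpy, scipy, OpenCV 4.12 (cv2) and the standard library are available. Lean on these libraries where they do the work, as an engineer would, in place of code of your own. Each camera call takes 0.05 s, during which the arm holds its last target. There are 200 camera calls.

## Working session

There is one attempt and no reset: what is moved stays moved. The work goes in short steps, Python scripts to look and compute and a tool call to move; the robot and the scene stay as the last step left them, time stands still between calls to the robot, and variables do not carry over. Pictures are saved under pics/ and viewed, at most 10 in all, crops included, and the job is handed in when it is done.

Besides the shell and the picture viewer there is one more tool, called after "Request:" as a command line: name --argument value ..., lists and objects as JSON in quotes. arm_command: Moves the arm, as the interface text tells. Its arguments: {"type":"object","properties":{"dp":{"type":"array","items":{"type":"array","items":{"type":"number"}}},"angular":{"type":"array","items":{"type":"array","items":{"type":"number"}}},"claw":{"type":"array","items":{"type":"number"}},"force":{"type":"number"}},"required":["dp","angular","claw"]}

```bash
mkdir -p pics; python3 - <<'E'
from cell import arm
import cv2,numpy as np
for n in ["top","scene"]:
    d=arm.get_image(n); cv2.imwrite(f"pics/{n}0.png",d["frame"][:,:,::-1]); np.savez(f"{n}0.npz",**d)
    print(n,d["K"],d["R"],d["t"])
print(arm.observe())
E
```

```text
top [[391.82333318   0.         316.54027373]
 [  0.         391.82333318 201.83192191]
 [  0.           0.           1.        ]] [[-0.01842941 -0.99937513 -0.03016125]
 [-0.99153073  0.0221469  -0.12797004]
 [ 0.12855806  0.0275474  -0.99131931]] [0.12529621 0.5017044  1.03210924]
scene [[428.42337992   0.         320.87651414]
 [  0.         428.42337992 203.6960649 ]
 [  0.           0.           1.        ]] [[-0.86118934 -0.50821181 -0.00858369]
 [-0.38146544  0.65738776 -0.64986572]
 [ 0.33591224 -0.55638305 -0.76000057]] [0.51970888 0.15632388 1.07758708]
{'clock': 0.1, 'joints': array([ 1.10641351,  0.4351751 ,  0.02493562,  1.57399116, -0.01160094,
        1.1339823 , -0.07507177]), 'dq': array([-0.0013791 , -0.00204215,  0.00014347, -0.0029996 ,  0.00070193,
       -0.0001081 ,  0.00027534]), 'joint_efforts': array([ 4.63617558e-03, -6.69129324e+01,  9.88549255e-01, -3.15144360e+01,
       -6.05709921e-02,  3.74297448e-02,  5.08525522e-05]), 'position': array([ 0.22102757, -0.58413363,  0.22601524]), 'ee_rot': array([-3.08899415e+00, -5.64936862e-01,  5.70845172e-04]), 'force': array([-0.50445103, -0.63221479,  0.43177974]), 'ft_torque': array([ 0.04772501, -0.02887517, -0.00461313]), 'gripper_force': 0.0, 'width': 1.0013313097479324}
```

View pics/top0.png

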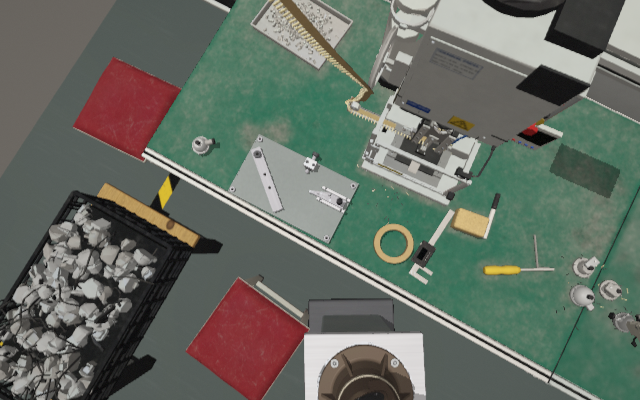

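View pics/scene0.png

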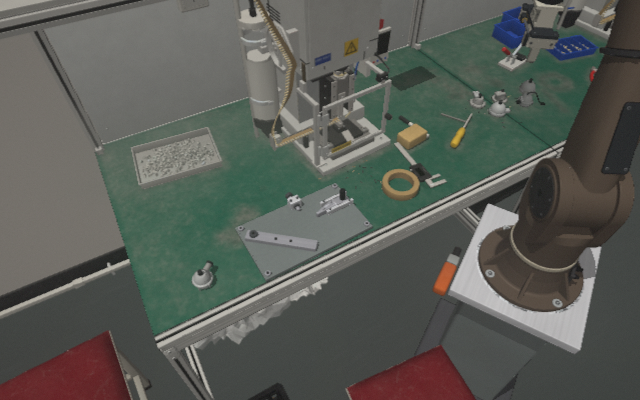

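The top view shows the jig plate, with corners at about (260,136), (357,185), (327,242) and (230,190). The blank's pin is at (257,154) and its tip near (275,210). The stop is at (311,162), the wedge at (330,198), the tape at (393,243), the caliper at (430,250) and the housing at (203,145). I'll enlarge it.

```bash
python3 - <<'E'
import cv2
a=cv2.imread("pics/top0.png")[125:250,222:372]; cv2.imwrite("pics/tc.png",cv2.resize(a,None,fx=5,fy=4.8,interpolation=cv2.INTER_CUBIC))
b=cv2.imread("pics/scene0.png")[175:285,225:385]; cv2.imwrite("pics/sc.png",cv2.resize(b,None,fx=5,fy=5,interpolation=cv2.INTER_CUBIC))
E
```

```text
(no output)
```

View pics/tc.png

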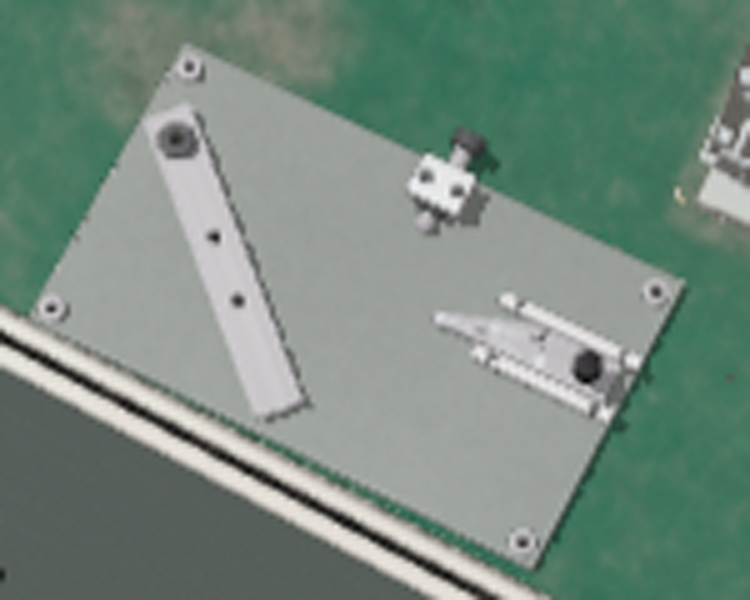

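View pics/sc.png

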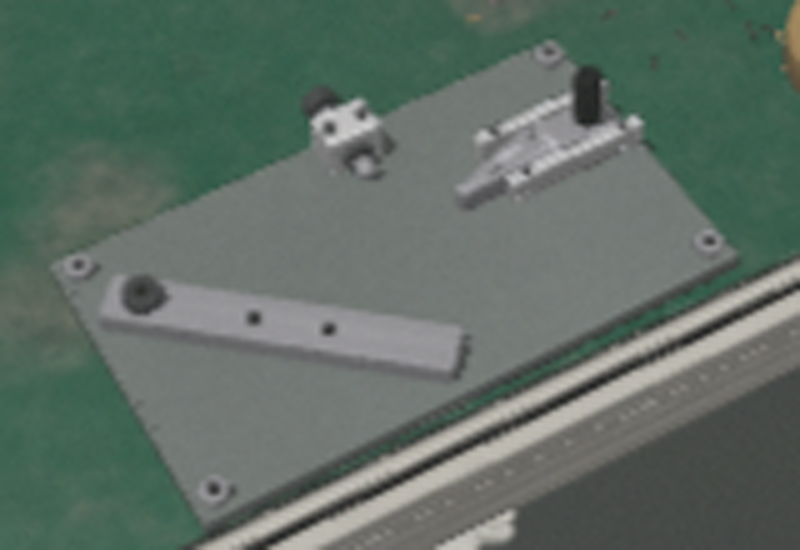

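The crops show, in top-crop pixels, plate corners at (188,44), (685,283), (537,568) and (35,318), the pin head at (178,140), the blank tip corners at (268,418) and (305,400), and the knob top at (587,365). In the scene crop the corners are at (50,266), (560,40), (738,256) and (203,525), with the pin at (143,291).

```bash
cat > h.py <<'E'
import numpy as np
from scipy.spatial.transform import Rotation as Ro
C={n:dict(np.load(f"{n}0.npz")) for n in ["top","scene"]}
def px(n,x,y):
    return (222+(x+.5)/5-.5,125+(y+.5)/4.8-.5) if n=="top" else (225+(x+.5)/5-.5,175+(y+.5)/5-.5)
def world(n,x,y,z):
    d=C[n]; u,v=px(n,x,y); r=d["R"].T@np.linalg.inv(d["K"])@[u,v,1]; c=-d["R"].T@d["t"]
    return (c+r*(z-c[2])/r[2])[:2]
E
python3 - <<'E'
from h import *
J=np.array([[-30,58],[290,58],[290,-130],[-30,-130],[0,0],[265,-16]])/1e3
z=[.012]*4+[.0325,.0625]
P={"top":[(188,44),(685,283),(537,568),(35,318),(178,140),(587,363)],"scene":[(50,266),(560,40),(738,256),(203,525),(143,291),(588,75)]}
allw=[]
def fit(J,W):
    Jc=J-J.mean(0);Wc=W-W.mean(0);a=np.arctan2((Jc[:,0]*Wc[:,1]-Jc[:,1]*Wc[:,0]).sum(),(Jc*Wc).sum())
    R=np.array([[np.cos(a),-np.sin(a)],[np.sin(a),np.cos(a)]]);o=W.mean(0)-R@J.mean(0);return a,o,R
for n in P:
    W=np.array([world(n,*p,h) for p,h in zip(P[n],z)]);allw.append(W)
    a,o,R=fit(J,W);print(n,a,o,((W-o)@R*1e3-J*1e3).round(1).tolist())
a,o,R=fit(np.vstack([J,J]),np.vstack(allw));print(a,o)
np.savez("jig.npz",a=a,o=o,R=R)
for n,ps in {"top":[(268,418),(305,400)],"scene":[(455,370),(467,325)]}.items():
    t=np.mean([world(n,*p,.024) for p in ps],0);t=(t-o)@R;print("tip",n,t,np.arctan2(t[1],t[0]),np.hypot(*t))
for n,p in {"tape":(393,243),"hous":(203,145),"calipL":(425,262)}.items():
    d=C["top"];r=d["R"].T@np.linalg.inv(d["K"])@[*p,1];c=-d["R"].T@d["t"];w=(c+r*(.01-c[2])/r[2])[:2];print(n,w,(w-o)@R)
for q in [(145,20),(168,-14),(265,-16),(290,-16),(290,58)]: print(q,o+R@(np.array(q)/1e3))
from cell import arm
s=arm.observe();print(Ro.from_rotvec(s["ee_rot"]).as_matrix().round(3))
E
```

```text
top -2.065390167668593 [0.64306882 0.27774351] [[1.6, -1.2], [-1.9, -1.9], [-0.3, 1.8], [3.0, 2.4], [0.1, -0.2], [-2.5, -1.1]]
scene -2.071771874945163 [0.64145688 0.28199935] [[-0.7, -1.6], [1.6, -2.3], [-1.4, 1.4], [0.1, 0.7], [0.8, 0.1], [-0.4, 1.7]]
-2.068595753997149 [0.64226479 0.27987069]
tip top [ 0.12808285 -0.1086177 ] -0.7033474758351181 0.1679375524577156
tip scene [ 0.12526752 -0.11279987] -0.733075680203616 0.1685697526249558
tape [ 0.3893116  -0.09098402] [ 0.44662952 -0.04517304]
hous [0.67853155 0.43774065] [-0.15602728 -0.04351658]
calipL [ 0.3365299  -0.17491047] [ 0.54557317 -0.0514746 ]
(145, 20) [0.59060099 0.14291868]
(168, -14) [0.54974504 0.13894484]
(265, -16) [0.50167093 0.05467218]
(290, -16) [0.4897336 0.0327063]
(290, 58) [ 0.55475262 -0.0026282 ]
[[ 0.935  0.354 -0.001]
 [ 0.354 -0.935  0.001]
 [-0.    -0.001 -1.   ]]
```

Request:
arm_command --dp '[[0,0,0],[0,0,0],[0,0,0],[0,0,0],[0,0,0],[0,0,0],[0,0,0],[0,0,0],[0,0,0],[0,0,0]]' --angular '[[0,0,-1],[0,0,-1],[0,0,-1],[0,0,-1],[0,0,-1],[0,0,-1],[0,0,-1],[0,0,-1],[0,0,-1],[0,0,-1]]' --claw '[0,0,0,0,0,0,0,0,0,0]' --force 60

```text
clock: 1.1
position: [0.221, -0.5843, 0.2263]
ee_rot: [-1.868, -2.525, -0.001]
force: [0.8, -0.0, 0.3]
width: 0.181
gripper_force: 0.0
```

Request:
arm_command --dp '[[0,0,0],[0,0,0],[0,0,0],[0,0,0],[0,0,0],[0,0,0],[0,0,0]]' --angular '[[0,0,-1],[0,0,-1],[0,0,-1],[0,0,-1],[0,0,-1],[0,0,-0.22],[0,0,0]]' --claw '[0,0,0,0,0,0,0]'

```text
clock: 1.8
position: [0.221, -0.5845, 0.2264]
ee_rot: [-0.777, -3.044, -0.001]
force: [-0.2, -0.1, -0.0]
width: 0.005
gripper_force: 0.0
```

```bash
cat > go.py <<'E'
import sys
from h import *
from cell import arm
j=np.load("jig.npz");o,R,a=j["o"],j["R"],float(j["a"])
s=arm.observe();p=s["position"];M=Ro.from_rotvec(s["ee_rot"]).as_matrix()
JR=np.eye(3);JR[:2,:2]=R
print("t",s["clock"],"pos",p.round(4),"jig mm",((p[:2]-o)@R*1e3).round(1),"F jig",(JR.T@s["force"]).round(2),"w",round(s["width"],3),"j",s["joints"].round(2))
ang=float(sys.argv[4]) if len(sys.argv)>4 else 0
Ry=JR@np.array([[0,-1,0],[-1,0,0],[0,0,-1.]]).T if ang==0 else JR@np.diag([-1,1,-1.])
print("rot units",(Ro.from_matrix(M.T@Ry).as_rotvec()/.15).round(2))
x,y,z=map(float,sys.argv[1:4]);w=np.r_[o+R@(np.array([x,y])/1e3),z/1e3]
print("target",w.round(4),"tool units",((M.T@(w-p))/.025).round(2))
E
python3 go.py 54 -108 150
```

```text
t 1.8 pos [ 0.221  -0.5845  0.2264] jig mm [960.6  42.5] F jig [ 0.2  -0.11 -0.  ] w 0.005 j [ 1.45  0.48 -0.48  1.54  0.24  1.18  1.99]
rot units [ 0.   -0.   -0.01]
target [0.5216 0.284  0.15  ] tool units [ 6.09 36.25  3.08]
```

Request:
arm_command --dp '[[0.16,0.98,0],[0.16,0.98,0],[0.16,0.98,0],[0.16,0.98,0],[0.16,0.98,0],[0.16,0.98,0],[0.16,0.98,0],[0.16,0.98,0],[0.16,0.98,0],[0.16,0.98,0]]' --angular '[[0,0,0],[0,0,0],[0,0,0],[0,0,0],[0,0,0],[0,0,0],[0,0,0],[0,0,0],[0,0,0],[0,0,0]]' --claw '[0,0,0,0,0,0,0,0,0,0]'

```text
clock: 2.8
position: [0.3031, -0.3491, 0.2268]
ee_rot: [0.779, 3.043, -0.0]
force: [-0.9, 0.3, -0.4]
width: 0.011
gripper_force: 0.0
```

Request:
arm_command --dp '[[0.16,0.98,0],[0.16,0.98,0],[0.16,0.98,0],[0.16,0.98,0],[0.16,0.98,0],[0.16,0.98,0],[0.16,0.98,0],[0.16,0.98,0],[0.16,0.98,0],[0.16,0.98,0]]' --angular '[[0,0,0],[0,0,0],[0,0,0],[0,0,0],[0,0,0],[0,0,0],[0,0,0],[0,0,0],[0,0,0],[0,0,0]]' --claw '[0,0,0,0,0,0,0,0,0,0]'

```text
clock: 3.8
position: [0.3847, -0.1147, 0.2269]
ee_rot: [0.779, 3.043, -0.0]
force: [0.9, 0.6, 1.1]
width: 0.003
gripper_force: 0.0
```

```bash
python3 go.py 54 -108 100
```

```text
t 3.8 pos [ 0.3847 -0.1147  0.2269] jig mm [469.7 -38. ] F jig [-0.95  0.47  1.1 ] w 0.003 j [ 0.89  0.15 -0.8   2.03  0.12  1.02  1.1 ]
rot units [-0.    0.   -0.02]
target [0.5216 0.284  0.1   ] tool units [ 2.86 16.62  5.07]
```

Request:
arm_command --dp '[[0.17,0.98,0],[0.17,0.98,0],[0.17,0.98,0],[0.17,0.98,0],[0.17,0.98,0],[0.17,0.98,0],[0.17,0.98,0.3],[0.17,0.98,0.3],[0.17,0.98,0.3],[0.17,0.98,0.3]]' --angular '[[0,0,0],[0,0,0],[0,0,0],[0,0,0],[0,0,0],[0,0,0],[0,0,0],[0,0,0],[0,0,0],[0,0,0]]' --claw '[0,0,0,0,0,0,0,0,0,0]'

```text
clock: 4.8
position: [0.4641, 0.1209, 0.1963]
ee_rot: [0.779, 3.043, -0.0]
force: [0.2, -0.5, 1.2]
width: 0.004
gripper_force: 0.0
```

Request:
arm_command --dp '[[0.17,0.98,0.5],[0.17,0.98,0.5],[0.17,0.98,0.5],[0.17,0.98,0.5],[0.17,0.98,0.5],[0.17,0.98,0.5],[0.0,0.3,0.5],[0,0,0]]' --angular '[[0,0,0],[0,0,0],[0,0,0],[0,0,0],[0,0,0],[0,0,0],[0,0,0],[0,0,0]]' --claw '[0,0,0,0,0,0,0,0]'

```text
clock: 5.6
position: [0.5143, 0.268, 0.1074]
ee_rot: [-0.773, -3.043, 0.003]
force: [-0.9, -0.6, 0.3]
width: 0.005
gripper_force: 0.0
```

```bash
python3 go.py 54 -108 16; python3 - <<'E'
from cell import arm
import cv2
cv2.imwrite("pics/top1.png",cv2.resize(arm.get_image("top")["frame"][100:260,200:400,::-1],None,fx=4,fy=3.75)) if 0 else cv2.imwrite("pics/scene1.png",cv2.resize(arm.get_image("scene")["frame"][165:285,225:385,::-1],None,fx=4,fy=4))
E
```

```text
t 5.6 pos [0.5143 0.268  0.1074] jig mm [  71.6 -106.8] F jig [ 0.97 -0.48  0.29] w 0.005 j [-0.05  0.61 -0.76  1.77  0.5   0.96  0.05]
rot units [-0.02 -0.01  0.  ]
target [0.5216 0.284  0.016 ] tool units [0.04 0.71 3.65]
```

View pics/scene1.png

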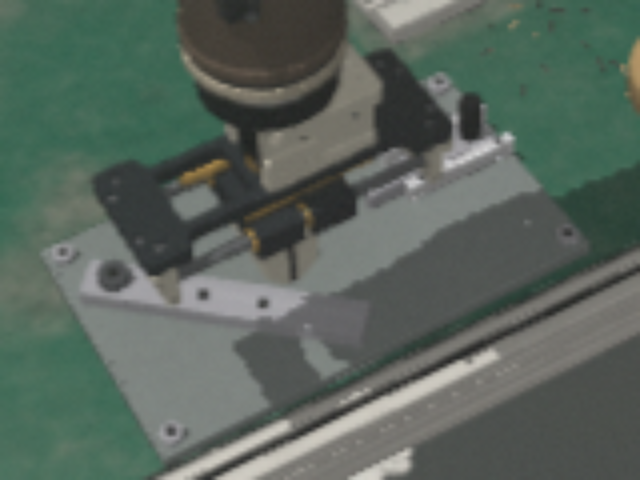

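The gripper is shut over the plate, clear of the blank near (285,260), and the blank is unmoved. Next I shift sideways and descend.

Request:
arm_command --dp '[[0,0.6,0],[0.04,0.1,0.3],[0,0,0.6],[0,0,0.6],[0,0,0.6],[0,0,0.6],[0,0,0.4],[0,0,0.2],[0,0,0.1],[0,0,0]]' --angular '[[0,0,0],[0,0,0],[0,0,0],[0,0,0],[0,0,0],[0,0,0],[0,0,0],[0,0,0],[0,0,0],[0,0,0]]' --claw '[0,0,0,0,0,0,0,0,0,0]'

```text
clock: 6.65
position: [0.5226, 0.2839, 0.0242]
ee_rot: [-0.772, -3.045, -0.0]
force: [0.1, 0.1, 0.0]
width: 0.003
gripper_force: 0.0
```

```bash
python3 go.py 130 -40 16
```

```text
t 6.65 pos [0.5226 0.2839 0.0242] jig mm [  53.6 -107.1] F jig [-0.16 -0.02  0.03] w 0.003 j [-0.13  0.73 -0.68  1.8   0.6   0.83 -0.04]
rot units [ 0.   -0.    0.01]
target [0.545  0.1847 0.016 ] tool units [-2.68 -3.06  0.33]
```

Request:
arm_command --dp '[[0,0,0.15],[0,0,0.1],[0,0,0],[-0.09,-0.1,0],[-0.09,-0.1,0],[-0.09,-0.1,0],[-0.09,-0.1,0],[-0.09,-0.1,0],[-0.09,-0.1,0],[-0.09,-0.1,0]]' --angular '[[0,0,0],[0,0,0],[0,0,0],[0,0,0],[0,0,0],[0,0,0],[0,0,0],[0,0,0],[0,0,0],[0,0,0]]' --claw '[0,0,0,0,0,0,0,0,0,0]'

```text
clock: 7.65
position: [0.5281, 0.2609, 0.018]
ee_rot: [-0.772, -3.045, -0.001]
force: [-0.2, 0.7, 0.8]
width: 0.002
gripper_force: 0.6
```

```bash
python3 go.py 130 -40 16
```

```text
t 7.65 pos [0.5281 0.2609 0.018 ] jig mm [ 71.2 -91.3] F jig [-0.57 -0.5   0.77] w 0.002 j [-0.09  0.73 -0.68  1.82  0.61  0.82 -0.01]
rot units [ 0.   -0.    0.01]
target [0.545  0.1847 0.016 ] tool units [-2.05 -2.35  0.08]
```

Contact has begun, so I keep pushing.

Request:
arm_command --dp '[[-0.1,-0.12,0],[-0.1,-0.12,0],[-0.1,-0.12,0],[-0.1,-0.12,0],[-0.1,-0.12,0],[-0.1,-0.12,0],[-0.1,-0.12,0],[-0.1,-0.12,0],[-0.1,-0.12,0],[-0.1,-0.12,0]]' --angular '[[0,0,0],[0,0,0],[0,0,0],[0,0,0],[0,0,0],[0,0,0],[0,0,0],[0,0,0],[0,0,0],[0,0,0]]' --claw '[0,0,0,0,0,0,0,0,0,0]'

```text
clock: 8.65
position: [0.5357, 0.2222, 0.0179]
ee_rot: [-0.773, -3.045, 0.0]
force: [0.3, 2.2, 0.4]
width: 0.003
gripper_force: 0.8
```

```bash
python3 go.py 130 -40 16
```

```text
t 8.65 pos [0.5357 0.2222 0.0179] jig mm [101.6 -66.1] F jig [-2.04 -0.81  0.45] w 0.003 j [-0.02  0.72 -0.68  1.84  0.61  0.8   0.05]
rot units [-0.   -0.    0.01]
target [0.545  0.1847 0.016 ] tool units [-1.04 -1.14  0.08]
```

Request:
arm_command --dp '[[-0.1,-0.11,0],[-0.1,-0.11,0],[-0.1,-0.11,0],[-0.1,-0.11,0],[-0.1,-0.11,0],[-0.1,-0.11,0],[-0.1,-0.11,0],[-0.1,-0.07,0],[-0.08,0,0],[-0.05,0,0]]' --angular '[[0,0,0],[0,0,0],[0,0,0],[0,0,0],[0,0,0],[0,0,0],[0,0,0],[0,0,0],[0,0,0],[0,0,0]]' --claw '[0,0,0,0,0,0,0,0,0,0]'

```text
clock: 9.65
position: [0.546, 0.1925, 0.0178]
ee_rot: [-0.773, -3.044, 0.001]
force: [-1.6, 0.1, 1.4]
width: 0.005
gripper_force: 0.8
```

```bash
python3 go.py 128 -32 16
```

```text
t 9.65 pos [0.546  0.1925 0.0178] jig mm [122.7 -42.9] F jig [ 0.71 -1.41  1.36] w 0.005 j [ 0.03  0.72 -0.68  1.84  0.62  0.8   0.1 ]
rot units [-0.01 -0.    0.  ]
target [0.553  0.1827 0.016 ] tool units [-0.43 -0.21  0.07]
```

Request:
arm_command --dp '[[-0.06,-0.05,0],[-0.06,-0.05,0],[-0.06,0,0],[-0.06,0,0],[-0.05,0,0],[-0.04,0,0],[0,0,0]]' --angular '[[0,0,0],[0,0,0],[0,0,0],[0,0,0],[0,0,0],[0,0,0],[0,0,0]]' --claw '[0,0,0,0,0,0,0]'

```text
clock: 10.35
position: [0.5523, 0.1867, 0.0179]
ee_rot: [-0.773, -3.045, 0.0]
force: [-1.5, -1.0, 0.1]
width: 0.008
gripper_force: 0.5
```

```bash
python3 go.py 128 -28 16
```

```text
t 10.35 pos [0.5523 0.1867 0.0179] jig mm [124.8 -34.6] F jig [ 1.54 -0.83  0.13] w 0.008 j [ 0.04  0.72 -0.68  1.83  0.62  0.81  0.12]
rot units [-0.    0.    0.01]
target [0.5565 0.1808 0.016 ] tool units [-0.26 -0.13  0.08]
```

Request:
arm_command --dp '[[-0.04,0,0],[-0.04,0,0],[-0.04,0,0],[0,0,0]]' --angular '[[0,0,0],[0,0,0],[0,0,0],[0,0,0]]' --claw '[0,0,0,0]'

```text
clock: 10.75
position: [0.555, 0.1853, 0.0179]
ee_rot: [0.773, 3.045, -0.0]
force: [-0.8, -0.1, 0.7]
width: 0.003
gripper_force: 0.5
```

Request:
arm_command --dp '[[-0.03,0,0],[-0.03,0,0],[0,0,0]]' --angular '[[0,0,0],[0,0,0],[0,0,0]]' --claw '[0,0,0]'

```text
clock: 11.05
position: [0.5563, 0.1846, 0.0179]
ee_rot: [0.773, 3.045, -0.0]
force: [-1.8, 0.7, -0.4]
width: 0.003
gripper_force: 0.5
```

```bash
python3 go.py 128 -28 16
```

```text
t 11.05 pos [0.5563 0.1846 0.0179] jig mm [124.8 -30. ] F jig [ 0.27 -1.91 -0.45] w 0.003 j [ 0.05  0.73 -0.68  1.83  0.61  0.81  0.12]
rot units [-0.  0.  0.]
target [0.5565 0.1808 0.016 ] tool units [-0.08 -0.13  0.08]
```

Request:
arm_command --dp '[[-0.03,0,0],[-0.03,0,0],[0,0,0]]' --angular '[[0,0,0],[0,0,0],[0,0,0]]' --claw '[0,0,0]'

```text
clock: 11.35
position: [0.5577, 0.184, 0.0179]
ee_rot: [0.773, 3.045, -0.0]
force: [-1.0, -0.2, 0.6]
width: 0.001
gripper_force: 0.4
```

Request:
arm_command --dp '[[-0.03,0,0],[-0.03,0,0],[0,0,0]]' --angular '[[0,0,0],[0,0,0],[0,0,0]]' --claw '[0,0,0]'

```text
clock: 11.65
position: [0.5589, 0.1832, 0.018]
ee_rot: [0.773, 3.045, -0.0]
force: [-0.5, -0.0, -0.6]
width: 0.005
gripper_force: 0.5
```

```bash
python3 go.py 128 -28 16
```

```text
t 11.65 pos [0.5589 0.1832 0.018 ] jig mm [124.7 -27.1] F jig [ 0.24 -0.4  -0.58] w 0.005 j [ 0.05  0.73 -0.68  1.82  0.61  0.82  0.13]
rot units [-0.  0.  0.]
target [0.5565 0.1808 0.016 ] tool units [ 0.04 -0.13  0.08]
```

Request:
arm_command --dp '[[-0.03,0,0],[-0.03,0,0],[0,0,0]]' --angular '[[0,0,0],[0,0,0],[0,0,0]]' --claw '[0,0,0]'

```text
clock: 11.95
position: [0.5603, 0.1825, 0.018]
ee_rot: [0.773, 3.045, -0.0]
force: [-1.8, 0.8, 0.1]
width: 0.004
gripper_force: 0.5
```

Request:
arm_command --dp '[[-0.03,0,0],[-0.03,0,0],[0,0,0]]' --angular '[[0,0,0],[0,0,0],[0,0,0]]' --claw '[0,0,0]'

```text
clock: 12.25
position: [0.5616, 0.1818, 0.0179]
ee_rot: [0.773, 3.045, -0.0]
force: [-1.6, -0.7, -0.6]
width: 0.004
gripper_force: 0.5
```

Request:
arm_command --dp '[[-0.03,0,0],[-0.03,0,0],[0,0,0]]' --angular '[[0,0,0],[0,0,0],[0,0,0]]' --claw '[0,0,0]'

```text
clock: 12.55
position: [0.5627, 0.1812, 0.0179]
ee_rot: [-0.772, -3.045, 0.0]
force: [-2.9, 0.2, 1.3]
width: 0.0
gripper_force: 0.9
```

Request:
arm_command --dp '[[-0.02,0,0],[0,0,0]]' --angular '[[0,0,0],[0,0,0]]' --claw '[0,0]'

```text
clock: 12.75
position: [0.5629, 0.1812, 0.0179]
ee_rot: [-0.772, -3.045, 0.0]
force: [-3.5, -0.1, 0.2]
width: 0.005
gripper_force: 1.8
```

Request:
arm_command --dp '[[-0.02,0,0],[0,0,0],[0,0,0]]' --angular '[[0,0,0],[0,0,0],[0,0,0]]' --claw '[0,0,0]'

```text
clock: 13.05
position: [0.563, 0.1811, 0.0179]
ee_rot: [-0.771, -3.044, 0.0]
force: [-5.1, 0.3, 1.8]
width: 0.005
gripper_force: 2.6
```

```bash
python3 go.py 128 -28 16
```

```text
t 13.05 pos [0.563  0.1811 0.0179] jig mm [124.6 -22.5] F jig [ 2.18 -4.66  1.82] w 0.005 j [ 0.06  0.73 -0.68  1.81  0.61  0.82  0.14]
rot units [-0.   -0.01  0.01]
target [0.5565 0.1808 0.016 ] tool units [ 0.22 -0.13  0.08]
```

Request:
arm_command --dp '[[-0.03,0,0],[-0.03,0,0],[0,0,0],[0,0,0]]' --angular '[[0,0,0],[0,0,0],[0,0,0],[0,0,0]]' --claw '[0,0,0,0]'

```text
clock: 13.45
position: [0.5631, 0.1811, 0.0179]
ee_rot: [-0.77, -3.043, 0.0]
force: [-8.1, 2.4, 3.3]
width: 0.007
gripper_force: 4.5
```

```bash
python3 go.py 128 -28 16
```

```text
t 13.45 pos [0.5631 0.1811 0.0179] jig mm [124.6 -22.3] F jig [ 1.78 -8.28  3.26] w 0.007 j [ 0.06  0.73 -0.68  1.81  0.61  0.82  0.14]
rot units [-0.   -0.02  0.02]
target [0.5565 0.1808 0.016 ] tool units [ 0.23 -0.14  0.08]
```

Request:
arm_command --dp '[[-0.03,0,0],[-0.03,0,0],[-0.03,0,0],[-0.02,0,0],[0,0,0],[0,0,0]]' --angular '[[0,0,0],[0,0,0],[0,0,0],[0,0,0],[0,0,0],[0,0,0]]' --claw '[0,0,0,0,0,0]'

```text
clock: 14.05
position: [0.5634, 0.1809, 0.0178]
ee_rot: [-0.767, -3.041, 0.0]
force: [-14.6, 4.1, 8.6]
width: 0.006
gripper_force: 8.0
```

```bash
python3 go.py 128 -28 16
```

```text
t 14.05 pos [0.5634 0.1809 0.0178] jig mm [124.6 -22. ] F jig [  3.4  -14.75   8.6 ] w 0.006 j [ 0.06  0.74 -0.69  1.81  0.61  0.83  0.15]
rot units [-0.01 -0.04  0.03]
target [0.5565 0.1808 0.016 ] tool units [ 0.24 -0.13  0.07]
```

Request:
arm_command --dp '[[0,0,0],[0,0,0],[0,0,0],[0,0,0],[0,0,0],[0,0,0],[0,0,0],[0,0,0],[0,0,0],[0,0,0]]' --angular '[[0,0,0],[0,0,0],[0,0,0],[0,0,0],[0,0,0],[0,0,0],[0,0,0],[0,0,0],[0,0,0],[0,0,0]]' --claw '[0,0,0,0,0,0,0,0,0,0]'

```text
clock: 15.05
position: [0.5634, 0.1809, 0.0178]
ee_rot: [-0.767, -3.041, 0.0]
force: [-16.2, 3.9, 8.4]
width: -0.0
gripper_force: 8.0
```

Request:
arm_command --dp '[[0.1,0,0],[0.1,0,0],[0.2,0,0],[0.3,0,0],[0.3,0,0],[0,0,0]]' --angular '[[0,0,0],[0,0,0],[0,0,0],[0,0,0],[0,0,0],[0,0,0]]' --claw '[0,0,0,0,0,0]'

```text
clock: 15.65
position: [0.5444, 0.1915, 0.0182]
ee_rot: [-0.77, -3.046, -0.0]
force: [-0.6, -0.0, -0.3]
width: 0.004
gripper_force: 0.0
```

```bash
python3 go.py 128 -38 120
```

```text
t 15.65 pos [0.5444 0.1915 0.0182] jig mm [124.3 -43.8] F jig [ 0.34 -0.54 -0.34] w 0.004 j [ 0.04  0.72 -0.68  1.85  0.62  0.8   0.1 ]
rot units [ 0.   -0.    0.02]
target [0.5478 0.1856 0.12  ] tool units [-0.23 -0.15 -4.07]
```

Request:
arm_command --dp '[[0,0,-0.5],[0,0,-0.8],[0,0,-0.8],[0,0,-0.8],[0,0,-0.8],[0,0,-0.4],[0,0,0],[0,0,0],[0,0,0],[0,0,0]]' --angular '[[0,0,0],[0,0,0],[0,0,0],[0,0,1],[0,0,1],[0,0,1],[0,0,1],[0,0,1],[0,0,1],[0,0,1]]' --claw '[0,0,0,0,0,0,0,0,0,0]'

```text
clock: 16.65
position: [0.5459, 0.1907, 0.1216]
ee_rot: [2.202, 2.241, 0.002]
force: [-0.9, 0.7, -0.3]
width: 0.003
gripper_force: 0.0
```

Request:
arm_command --dp '[[0,0,0],[0,0,0],[0,0,0],[0,0,0],[0,0,0]]' --angular '[[0,0,1],[0,0,1],[0,0,1],[0,0,0.47],[0,0,0]]' --claw '[0,0,0,0,0]'

```text
clock: 17.15
position: [0.5458, 0.1909, 0.1215]
ee_rot: [2.7, 1.606, 0.002]
force: [1.1, -0.3, -0.0]
width: 0.002
gripper_force: 0.0
```

```bash
python3 go.py 302 -16 120 1; python3 - <<'E'
from cell import arm
import cv2
cv2.imwrite("pics/scene2.png",cv2.resize(arm.get_image("scene")["frame"][165:285,225:385,::-1],None,fx=4,fy=4))
E
```

```text
t 17.15 pos [0.5458 0.1909 0.1215] jig mm [124.3 -42.3] F jig [-0.23  1.08 -0.03] w 0.002 j [-0.16  0.5  -0.38  1.79  0.23  0.9  -1.14]
rot units [ 0.   -0.01  0.  ]
target [0.484  0.0222 0.12  ] tool units [-7.11  1.05  0.05]
```

View pics/scene2.png

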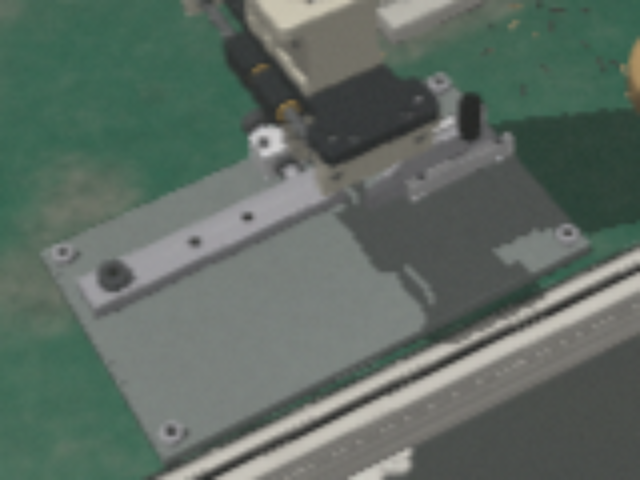

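The blank lies along the jig's x against the stop nose, near (285,168). Before moving to the knob I check the press frame's clearance in the depth map.

```bash
python3 - <<'E'
from h import *
j=np.load("jig.npz");o,R=j["o"],j["R"]
for n in C:
    d=C[n];Z=d["z_map"];v,u=np.mgrid[:400,:640]
    X=(np.dstack([u,v,np.ones_like(u)])@np.linalg.inv(d["K"]).T*Z[...,None]-d["t"])@d["R"]
    X=X[Z>0];J=(X[:,:2]-o)@R*1e3;h=X[:,2]*1e3
    for lo,hi in [(20,80),(80,140),(140,250),(250,500)]:
        m=(h>lo)&(h<hi)&(J[:,0]>180)&(J[:,0]<480)&(J[:,1]>20)&(J[:,1]<200)
        print(n,lo,hi,m.sum())
        for x in range(180,480,30):
            k=m&(J[:,0]>=x)&(J[:,0]<x+30)
            if k.sum(): print("  x",x,"min y",J[k,1].min().round(0),end=";")
        print()
E
```

```text
top 20 80 2261
  x 240 min y 124.0;  x 270 min y 53.0;  x 300 min y 104.0;  x 330 min y 104.0;  x 360 min y 106.0;  x 390 min y 107.0;  x 420 min y 109.0;  x 450 min y 110.0;
top 80 140 143
  x 240 min y 116.0;  x 270 min y 110.0;  x 300 min y 116.0;  x 330 min y 117.0;  x 360 min y 119.0;  x 390 min y 197.0;  x 420 min y 196.0;
top 140 250 1048
  x 180 min y 174.0;  x 240 min y 117.0;  x 270 min y 110.0;  x 300 min y 114.0;  x 330 min y 116.0;  x 360 min y 117.0;  x 390 min y 118.0;  x 420 min y 119.0;  x 450 min y 120.0;
top 250 500 6362
  x 180 min y 139.0;  x 210 min y 154.0;  x 240 min y 130.0;  x 270 min y 129.0;  x 300 min y 191.0;  x 330 min y 191.0;  x 360 min y 193.0;  x 390 min y 194.0;  x 420 min y 195.0;  x 450 min y 123.0;
scene 20 80 1767
  x 240 min y 41.0;  x 270 min y 44.0;  x 300 min y 99.0;  x 330 min y 98.0;  x 360 min y 100.0;  x 390 min y 102.0;  x 420 min y 105.0;  x 450 min y 107.0;
scene 80 140 325
  x 240 min y 113.0;  x 270 min y 104.0;  x 300 min y 111.0;  x 330 min y 113.0;  x 360 min y 117.0;  x 390 min y 194.0;  x 420 min y 192.0;
scene 140 250 1222
  x 180 min y 173.0;  x 240 min y 111.0;  x 270 min y 106.0;  x 300 min y 111.0;  x 330 min y 112.0;  x 360 min y 114.0;  x 390 min y 114.0;  x 420 min y 116.0;  x 450 min y 117.0;
scene 250 500 5317
  x 180 min y 138.0;  x 210 min y 152.0;  x 240 min y 125.0;  x 270 min y 131.0;  x 300 min y 185.0;  x 330 min y 188.0;  x 360 min y 190.0;  x 390 min y 189.0;  x 420 min y 192.0;  x 450 min y 119.0;
```

The press frame stays at jig y above about 100, which leaves about 25 mm beyond the gripper body, so it is safe.

Request:
arm_command --dp '[[-0.5,0.1,0],[-0.9,0.1,0],[-0.9,0.1,0],[-0.9,0.1,0],[-0.9,0.1,0],[-0.9,0.1,0],[-0.9,0.1,0],[-0.9,0.1,0],[-0.3,0.1,0],[0,0,0]]' --angular '[[0,0,0],[0,0,0],[0,0,0],[0,0,0],[0,0,0],[0,0,0],[0,0,0],[0,0,0],[0,0,0],[0,0,0]]' --claw '[0,0,0,0,0,0,0,0,0,0]'

```text
clock: 18.2
position: [0.4805, 0.0223, 0.1206]
ee_rot: [2.7, 1.605, -0.0]
force: [0.0, 0.5, 0.4]
width: 0.003
gripper_force: 0.0
```

```bash
python3 go.py 302 -19 34 1
```

```text
t 18.2 pos [0.4805 0.0223 0.1206] jig mm [303.6 -19.2] F jig [-0.49 -0.25  0.4 ] w 0.003 j [ 0.15  0.36 -0.39  2.02  0.19  0.79 -0.85]
rot units [ 0.  0. -0.]
target [0.4814 0.0236 0.034 ] tool units [0.07 0.   3.47]
```

Request:
arm_command --dp '[[0,0,0.5],[0,0,0.7],[0,0,0.7],[0,0,0.7],[0,0,0.5],[0,0,0.3],[0,0,0],[0.15,0,0],[0.15,0,0],[0.1,0,0]]' --angular '[[0,0,0],[0,0,0],[0,0,0],[0,0,0],[0,0,0],[0,0,0],[0,0,0],[0,0,0],[0,0,0],[0,0,0]]' --claw '[0,0,0,0,0,0,0,0,0,0]'

```text
clock: 19.2
position: [0.4863, 0.0333, 0.0362]
ee_rot: [2.699, 1.607, 0.002]
force: [0.0, -0.0, -0.3]
width: 0.005
gripper_force: 0.0
```

Request:
arm_command --dp '[[0.1,0,0],[0.1,0,0],[0.1,0,0],[0.1,0,0],[0.1,0,0],[0,0,0]]' --angular '[[0,0,0],[0,0,0],[0,0,0],[0,0,0],[0,0,0],[0,0,0]]' --claw '[0,0,0,0,0,0]'

```text
clock: 19.8
position: [0.4915, 0.0437, 0.0354]
ee_rot: [2.699, 1.608, -0.0]
force: [-0.4, -0.1, 0.8]
width: 0.008
gripper_force: 0.0
```

```bash
python3 go.py 280 -19 34 1
```

```text
t 19.8 pos [0.4915 0.0437 0.0354] jig mm [279.5 -19.8] F jig [ 0.27 -0.32  0.83] w 0.008 j [ 0.05  0.51 -0.33  2.07  0.28  0.61 -0.97]
rot units [-0.    0.    0.01]
target [0.4919 0.0429 0.034 ] tool units [-0.02  0.03  0.06]
```

Request:
arm_command --dp '[[0.1,0,0],[0.1,0,0],[0.1,0,0],[0.1,0,0],[0.1,0,0],[0.1,0,0],[0.1,0,0],[0.1,0,0],[0.05,0,0],[0,0,0]]' --angular '[[0,0,0],[0,0,0],[0,0,0],[0,0,0],[0,0,0],[0,0,0],[0,0,0],[0,0,0],[0,0,0],[0,0,0]]' --claw '[0,0,0,0,0,0,0,0,0,0]'

```text
clock: 20.8
position: [0.5017, 0.0627, 0.0355]
ee_rot: [-2.699, -1.608, -0.001]
force: [-0.7, -0.6, -1.3]
width: 0.003
gripper_force: 0.3
```

```bash
python3 go.py 250 -19 34 1
```

```text
t 20.8 pos [0.5017 0.0627 0.0355] jig mm [257.9 -19.8] F jig [ 0.87 -0.29 -1.25] w 0.003 j [ 0.02  0.52 -0.33  2.04  0.28  0.62 -0.99]
rot units [ 0.   -0.    0.01]
target [0.5062 0.0693 0.034 ] tool units [0.32 0.03 0.06]
```

Request:
arm_command --dp '[[0.06,0,0],[0.06,0,0],[0.06,0,0],[0.06,0,0],[0,0,0]]' --angular '[[0,0,0],[0,0,0],[0,0,0],[0,0,0],[0,0,0]]' --claw '[0,0,0,0,0]'

```text
clock: 21.3
position: [0.5045, 0.0679, 0.0355]
ee_rot: [-2.699, -1.608, -0.0]
force: [-0.7, -0.0, 0.0]
width: 0.005
gripper_force: 0.4
```

```bash
python3 go.py 250 -19 34 1
```

```text
t 21.3 pos [0.5045 0.0679 0.0355] jig mm [252.  -19.8] F jig [ 0.31 -0.57  0.01] w 0.005 j [ 0.01  0.53 -0.33  2.03  0.28  0.63 -1.  ]
rot units [ 0.   -0.    0.01]
target [0.5062 0.0693 0.034 ] tool units [0.08 0.03 0.06]
```

Request:
arm_command --dp '[[0.05,0,0],[0.05,0,0],[0.05,0,0],[0,0,0]]' --angular '[[0,0,0],[0,0,0],[0,0,0],[0,0,0]]' --claw '[0,0,0,0]'

```text
clock: 21.7
position: [0.5063, 0.0711, 0.0355]
ee_rot: [-2.699, -1.608, -0.0]
force: [-0.9, -0.5, -0.4]
width: 0.005
gripper_force: 0.5
```

```bash
python3 go.py 250 -19 34 1; python3 - <<'E'
from cell import arm
import cv2
cv2.imwrite("pics/scene3.png",cv2.resize(arm.get_image("scene")["frame"][165:285,225:385,::-1],None,fx=4,fy=4))
E
```

```text
t 21.7 pos [0.5063 0.0711 0.0355] jig mm [248.3 -19.8] F jig [ 0.88 -0.52 -0.36] w 0.005 j [ 0.    0.53 -0.33  2.02  0.28  0.63 -1.01]
rot units [ 0.   -0.    0.01]
target [0.5062 0.0693 0.034 ] tool units [-0.07  0.03  0.06]
```

View pics/scene3.png

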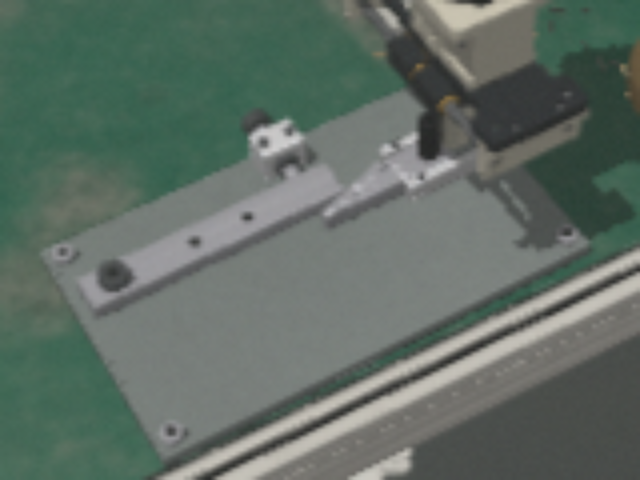

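The knob, at (430,135), has moved in. The wedge nose, at (328,215), is just passing the blank's tip corner. I keep pushing in small steps.

Request:
arm_command --dp '[[0.04,0,0],[0.04,0,0],[0,0,0]]' --angular '[[0,0,0],[0,0,0],[0,0,0]]' --claw '[0,0,0]'

```text
clock: 22.05
position: [0.5071, 0.0728, 0.0355]
ee_rot: [-2.699, -1.608, -0.0]
force: [-1.5, -1.2, -0.2]
width: 0.006
gripper_force: 0.7
```

Request:
arm_command --dp '[[0.04,0,0],[0.04,0,0],[0,0,0]]' --angular '[[0,0,0],[0,0,0],[0,0,0]]' --claw '[0,0,0]'

```text
clock: 22.35
position: [0.5081, 0.0746, 0.0355]
ee_rot: [-2.699, -1.608, -0.0]
force: [-0.6, 0.2, 0.5]
width: 0.006
gripper_force: 0.6
```

```bash
python3 go.py 250 -19 34 1
```

```text
t 22.35 pos [0.5081 0.0746 0.0355] jig mm [244.4 -19.8] F jig [ 0.12 -0.62  0.5 ] w 0.006 j [-0.01  0.53 -0.33  2.02  0.28  0.63 -1.01]
rot units [ 0.   -0.    0.01]
target [0.5062 0.0693 0.034 ] tool units [-0.22  0.03  0.06]
```

Request:
arm_command --dp '[[0.04,0,0],[0.04,0,0],[0,0,0]]' --angular '[[0,0,0],[0,0,0],[0,0,0]]' --claw '[0,0,0]'

```text
clock: 22.65
position: [0.5091, 0.0764, 0.0355]
ee_rot: [-2.699, -1.608, -0.0]
force: [-0.6, -0.5, 0.3]
width: 0.003
gripper_force: 0.6
```

Request:
arm_command --dp '[[0.04,0,0],[0.04,0,0],[0,0,0]]' --angular '[[0,0,0],[0,0,0],[0,0,0]]' --claw '[0,0,0]'

```text
clock: 22.95
position: [0.5098, 0.0777, 0.0354]
ee_rot: [2.699, 1.607, -0.001]
force: [-2.6, -2.8, 1.8]
width: 0.005
gripper_force: 1.8
```

```bash
python3 go.py 250 -19 34 1
```

```text
t 22.95 pos [0.5098 0.0777 0.0354] jig mm [240.9 -19.9] F jig [ 3.69 -0.93  1.77] w 0.005 j [-0.01  0.53 -0.33  2.01  0.28  0.64 -1.02]
rot units [-0.    0.    0.01]
target [0.5062 0.0693 0.034 ] tool units [-0.36  0.03  0.06]
```

Request:
arm_command --dp '[[0.04,0,0],[0.03,0,0],[0,0,0],[0,0,0]]' --angular '[[0,0,0],[0,0,0],[0,0,0],[0,0,0]]' --claw '[0,0,0,0]'

```text
clock: 23.35
position: [0.5102, 0.0786, 0.0354]
ee_rot: [2.699, 1.606, -0.003]
force: [-4.3, -4.5, 3.5]
width: 0.003
gripper_force: 3.1
```

```bash
python3 go.py 250 -19 34 1
```

```text
t 23.35 pos [0.5102 0.0786 0.0354] jig mm [239.9 -19.9] F jig [ 6.01 -1.64  3.5 ] w 0.003 j [-0.02  0.53 -0.33  2.01  0.28  0.64 -1.02]
rot units [-0.    0.01  0.  ]
target [0.5062 0.0693 0.034 ] tool units [-0.4   0.04  0.06]
```

Request:
arm_command --dp '[[0.04,0,0],[0.04,0,0],[0,0,0],[0,0,0]]' --angular '[[0,0,0],[0,0,0],[0,0,0],[0,0,0]]' --claw '[0,0,0,0]'

```text
clock: 23.75
position: [0.5106, 0.0794, 0.0353]
ee_rot: [2.699, 1.605, -0.005]
force: [-5.4, -7.0, 6.8]
width: 0.005
gripper_force: 4.6
```

```bash
python3 go.py 250 -19 34 1
```

```text
t 23.75 pos [0.5106 0.0794 0.0353] jig mm [239.  -19.9] F jig [ 8.69 -1.39  6.76] w 0.005 j [-0.02  0.54 -0.32  2.01  0.28  0.64 -1.02]
rot units [-0.01  0.02 -0.  ]
target [0.5062 0.0693 0.034 ] tool units [-0.44  0.04  0.06]
```

Request:
arm_command --dp '[[0.04,0,0],[0,0,0],[0,0,0],[0,0,0]]' --angular '[[0,0,0],[0,0,0],[0,0,0],[0,0,0]]' --claw '[0,0,0,0]'

```text
clock: 24.15
position: [0.5108, 0.0798, 0.0353]
ee_rot: [2.699, 1.605, -0.006]
force: [-7.5, -8.3, 7.7]
width: 0.007
gripper_force: 5.6
```

```bash
python3 go.py 250 -19 34 1
```

```text
t 24.15 pos [0.5108 0.0798 0.0353] jig mm [238.6 -20. ] F jig [10.88 -2.67  7.72] w 0.007 j [-0.02  0.54 -0.32  2.01  0.28  0.64 -1.02]
rot units [-0.01  0.03 -0.  ]
target [0.5062 0.0693 0.034 ] tool units [-0.46  0.04  0.06]
```

About 10.5 N, so the wedge is tight. I back off and then lift.

Request:
arm_command --dp '[[-0.06,0,0],[-0.1,0,0],[-0.2,0,0],[-0.4,0,0],[-0.4,0,0],[0,0,0],[0,0,-0.6],[0,0,-0.8],[0,0,-0.8],[0,0,-0.6]]' --angular '[[0,0,0],[0,0,0],[0,0,0],[0,0,0],[0,0,0],[0,0,0],[0,0,0],[0,0,0],[0,0,0],[0,0,0]]' --claw '[0,0,0,0,0,0,0,0,0,0]'

```text
clock: 25.15
position: [0.4988, 0.0568, 0.1067]
ee_rot: [2.699, 1.607, 0.002]
force: [0.9, -0.1, 0.3]
width: 0.003
gripper_force: 0.0
```

Request:
arm_command --dp '[[-0.6,0,-0.3],[-0.6,0,-0.3],[-0.6,0,0],[-0.4,0,0],[0,0,0],[0,0,0]]' --angular '[[0,0,0],[0,0,0],[0,0,0],[0,0,0],[0,0,0],[0,0,0]]' --claw '[0,0,0,0,0,0]'

```text
clock: 25.75
position: [0.4722, 0.0083, 0.1202]
ee_rot: [-2.699, -1.607, 0.0]
force: [-0.1, 0.4, 0.5]
width: 0.007
gripper_force: 0.0
```

```bash
python3 go.py 250 -19 34 1; python3 - <<'E'
from cell import arm
import cv2
cv2.imwrite("pics/scene4.png",cv2.resize(arm.get_image("scene")["frame"][165:285,225:385,::-1],None,fx=4,fy=4))
E
```

```text
t 25.75 pos [0.4722 0.0083 0.1202] jig mm [319.8 -19.8] F jig [-0.31 -0.23  0.51] w 0.007 j [ 0.17  0.35 -0.38  2.04  0.18  0.78 -0.81]
rot units [-0.   -0.    0.01]
target [0.5062 0.0693 0.034 ] tool units [2.79 0.03 3.45]
```

View pics/scene4.png

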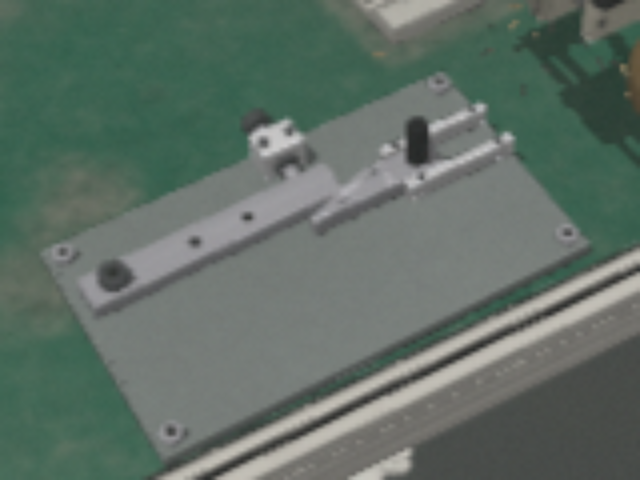

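The wedge, with its nose at (318,222), sits tight behind the blank's tip, the blank is on the stop at (290,170), and the arm is clear. I hand in.

```bash
python3 -c "
from cell import arm
print(arm.sign_off())"
```

```text
the job is handed in; nothing more can be done
None
```

I pressed the blank home on the stop at about 15 N for a second, pushed the wedge in about 43 mm until tight at about 10.5 N, backed the arm clear and handed the job in at about 26 s; the sign-off gave no verdict.

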